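Clear the coil head and sort the tube test pieces

TASK

Put the test pieces away: stand each loose brass tube, each loose brass ring and the guide plate upright on the floor of the tray that already holds a sample of its kind. The guide plate hangs by its keyhole on the stud of the coil head: lift it, pull it off over the stud's head and stand it in its tray on its foot. Leave the mug where it is.

Things in the scene. Friction and masses are not known exactly. Their poses are not given: they have to be found in the camera images.
- tube1_center (a point): Tall narrow piece of brass tube standing upright, OD 22 mm, bore 17 mm, height 65 mm, 0.06 to 0.12 kg, open at both ends, loose. Interchangeable with the other tall tube. The point is its centre, half-way up (32.5 mm above its foot); z runs along the tube, upwards.
- tube2_center (a point): Tall narrow piece of brass tube standing upright, OD 22 mm, bore 17 mm, height 65 mm, 0.06 to 0.12 kg, open at both ends, loose. Interchangeable with the other tall tube. The point is its centre, half-way up (32.5 mm above its foot); z runs along the tube, upwards.
- ring1_center (a point): Short wide brass tube ring standing on its end, OD 40 mm, bore 33 mm, height 36 mm, 0.08 to 0.17 kg, loose. Interchangeable with the other ring. The point is its centre, half-way up (18 mm above its foot); z is its axis, upwards.
- ring2_center (a point): Short wide brass tube ring standing on its end, OD 40 mm, bore 33 mm, height 36 mm, 0.08 to 0.17 kg, loose. Interchangeable with the other ring. The point is its centre, half-way up (18 mm above its foot); z is its axis, upwards.
- guide_center (a point): Loose aluminium plate 6 mm thick (x), 50 wide (y), 80 high on a foot 6 thick, 50 wide, from 30 in front (-x) to 14 behind its mid-plane. Keyhole: 20 wide from 26 to 48 mm above the underside, then a slot 8 wide up to 62. Hangs by the slot top on the stud, back on the boss; comes free lifted 18 to 27 mm, then pulled 15 mm or more to its -x. Point: mid plate, 40 above underside; z up.
- stud (a point): Stud of the fixed coil head, a black block 70 (x) by 80 (y) by 110 mm high, fittings on top to 122. On its front (-x) face a boss of diameter 36, 25 long; on that the stud: shank diameter 5, free length 8, head diameter 12, 4 thick. Point: front face of the stud head, 85 above the table, 72 in front (-x) of the block's centre; -x points out of the boss, z up.
- tray_tubes: Fixed shallow grey tray, 120 mm (its x) by 155 mm (its y), floor 4 mm thick, walls 4 mm thick and 12 mm high overall. Origin at the centre of its underside, z up. It holds one tall tube (OD 22, 65 high) fixed as a sample, its axis at x +32, y +55 mm.
- tray_rings: Fixed shallow grey tray, 120 mm (its x) by 155 mm (its y), floor 4 mm thick, walls 4 mm thick and 12 mm high overall. Origin at the centre of its underside, z up. It holds one wide ring (OD 40, 36 high) fixed as a sample, its axis at x +30, y +50 mm.
- tray_guides: Fixed shallow grey tray, 120 mm (its x) by 155 mm (its y), floor 4 mm thick, walls 4 mm thick and 12 mm high overall. Origin at the centre of its underside, z up. It holds one guide plate fixed as a sample, turned so that its 50 mm width lies along the tray's x: it takes up x -25 to +25, y +14 to +58 mm (its foot; the upright plate at y +41 to +47), 80 mm high.
- mug: White mug, radius 40 mm, 95 mm high, a bystander to leave where it is. Origin at the centre of its underside.
Mind the look-alikes: they are no part of the job. Leave any purple look-alike of the tray_rings alone. Leave any purple look-alike of the part that bears guide_center alone.

How it is judged:
By the outcome, as a careful person would: the job done as asked, in the order asked, and still so for the second after the job is handed in, with the robot touching nothing.
It also fails if it takes over 122 s, if anything falls off the work surface, if the arm or the gripper's body presses on something with over 40 N, if the wrist force passes 120 N, or if a joint passes its speed limit or range.

ROBOT

A 6-joint arm with a two-finger parallel gripper is mounted at the origin on the work surface. World frame = base frame: x ahead of the robot, y to its left, z up, the work surface at z = 0. Lengths are in m, angles in degrees, forces in N, time in s.
With the tool pointing down it reaches from about 0.375 to 0.9 m from the base axis. Payload 3.1 kg.
Tool frame: the origin (TCP) lies at the very end of the fingers, on their centre line; the grasp point (between the pads) lies 19 mm behind it; z points along the fingers, y is the line along which they close (so a half turn about z gives the same grasp; the last joint's range is limited). The gripper opens to 87 mm and grips with 3 to 60 N. Pads are 19 mm wide; open, the fingers measure 117 mm over their backs; the gripper's body (75 mm by 190 mm) begins 51 mm behind the grasp point.
Start: joints at [-85.056, 30.224, 82.088, -0, 67.689, -10.227], TCP at [0.164, -0.603, 0.223] pointing down, gripper open.
Joint ranges: [-176.69, 176.69], [-43.24, 126.21], [12.49, 139.97], [-82, 262], [0, 151.66], [-163.58, 163.58]. Speed limits (degrees/s): [159.86, 159.86, 180, 180, 180, 180].

INTERFACE

Orientations are given as a 3x3 rotation matrix whose columns are the frame's x, y, z axes.
In Python, from rig import bot gives the robot as it stands.
- The arm moves only by the tool move_arm, never from a script. Its argument "increments" is a list of rows, each an object with "xyz": the shift along the tool's x, y, z in mm, a list of three; "roll": the turn about the tool's z in rad; "grip": the opening in per cent of the stroke, from 0 (shut) to 100 (fully open). A call has 1 to 5 rows; each row shifts and turns the commanded pose from where the row before left it, along the tool's axes as they then stand; what a row does not reach is not made up. A row lasts 1/12 s, in which the tool goes at most 41.7 mm and 7.16 degrees, less where a joint would pass 70% of its speed; a pose out of reach is approached as far as the arm can. A call is refused whole if a number of a shift passes 41.7 or a number of a turn 0.125, either way. A call with a gripper value outside its range is refused whole. The fingers move at their own pace and stop on an object; the grip force is fixed at half the most. Time passes only in rows, so rows that do not move let the fingers close. It gives the time, the measured TCP pose, the force, the opening and the grip force at its end, in the units of the state.
- bot.read_state(): the state, without advancing time (a new reading comes with each control period).
- bot.capture(name): name is "scene" or "side" or "wrist"; returns (picture, depth): 384x512x3 uint8, red, green, blue; 384x512 float32, m along the optical axis (not along the pixel's ray), 0 where there is no reading.
- bot.camera_model(name): a dict with "intrinsics" (3x3 intrinsics, pixels), "D" ([k1, k2, p1, p2, k3] as OpenCV has them; the pictures are not rectified), "rvec" (rotation vector, rad) and "tvec" (3), from world to camera coordinates, as OpenCV has them; the wrist camera has in their place "tool_from_camera" (4x4, takes a point from camera to tool coordinates, whose origin is the TCP and whose axes are the flange's). Camera axes: x right, y down, z forward; pixel columns grow to the right and rows downward; lengths in m; the calibration is good to about 2 mm. A picture is of the moment at which its call begins: read the wrist's pose just before it. camera_model takes no time and is no camera call.
- bot.hand_in(): hands the job in; it is judged then, once.
Trained networks look in the newest picture that a camera, given by its name, has taken for a name from the list of things; names that differ only in an ending like _2 or _b are one class to them, and where a whole thing is asked for, a point or a joint stands for the part that bears it (a point fixed in the world has none). Each returns a list of dicts, best first, with "conf" (0 to 1); they miss things now and then, are a little off and sometimes report something else, mostly with a low value. They report only what shows in the picture. A call takes as long as a camera call. They do not tell look-alikes from the thing itself.
- bot.spot_in(label, camera): "at" ([x, y, z] in m, in the coordinates of the camera as it stood for that picture, good to about 4 mm: the middle of the surface that is visible of it).
- bot.trace(label, camera): "mask" (384x512 bool, what is visible of it).
The state is a dict: "time_s": time; "joint_positions": joint angles; "qvel": joint speeds; "tau": joint torques, N m; "position": TCP position; "tcp_rot": TCP orientation; "force": force on the tool from outside, world axes, zero at the start; "moment": the same for the moment, N m; "opening": opening from 0.0 (shut) to 1.0 (fully open); "grasp_force": force on a finger pad.
Only numpy, scipy, OpenCV 4.12 (cv2) and the standard library are available. Lean on these libraries where they do the work, as an engineer would, in place of code of your own. Each camera call takes 0.05 s, during which the arm holds its last target. There are 200 camera calls.

## Working session

There is one attempt and no reset: what is moved stays moved. The work goes in short steps, Python scripts to look and compute and a tool call to move; the robot and the scene stay as the last step left them, time stands still between calls to the robot, and variables do not carry over. Pictures are saved under pics/ and viewed, at most 14 in all, crops included, and the job is handed in when it is done.

Besides the shell and the picture viewer there is one more tool, called after "Emit:" as name([rows], argument=value, ...), one row to a line, values as JSON. move_arm: Moves the arm, as the interface text tells. Its arguments: {"type":"object","properties":{"increments":{"type":"array"}},"required":["increments"]}

```bash
ls; mkdir -p pics; cat > h.py <<'E'
import numpy as np, cv2
from rig import bot
def cam(name):
    m=bot.camera_model(name); K=np.array(m["intrinsics"]);D=np.array(m["D"],float)
    if "rvec" in m:
        R=cv2.Rodrigues(np.array(m["rvec"],float))[0];t=np.array(m["tvec"],float).ravel()
        T=np.eye(4);T[:3,:3]=R.T;T[:3,3]=-R.T@t
    else:
        s=bot.read_state();B=np.eye(4);B[:3,:3]=np.array(s["tcp_rot"]);B[:3,3]=s["position"]
        T=B@np.array(m["tool_from_camera"])
    return K,D,T
def cloud(dep,K,D,T):
    v,u=np.mgrid[:384,:512]; p=np.stack([u,v],-1).reshape(-1,1,2).astype(np.float64)
    n=cv2.undistortPoints(p,K,D).reshape(384,512,2)
    P=np.concatenate([n*dep[...,None],dep[...,None]],-1)
    return P@T[:3,:3].T+T[:3,3]
def snap(name,fn=None):
    K,D,T=cam(name); im,d=bot.capture(name)
    if fn: cv2.imwrite(fn,im[...,::-1])
    W=cloud(d,K,D,T); W[d==0]=np.nan
    return im,W,T
E
python3 - <<'E'
from h import *
for c in ("scene","side"):
    im,W,T=snap(c,f"pics/{c}.png")
    np.save(c+"W.npy",W)
    print(c,T[:3,3].round(2))
    for l in ["tube1_center","ring1_center","guide_center","stud","tray_tubes","tray_rings","tray_guides","mug"]:
        for r in bot.spot_in(l,c):
            print(l,round(r["conf"],2),(T[:3,:3]@np.array(r["at"])+T[:3,3]).round(3))
E
```

```text
pics
scene [0.94 0.8  0.95]
tube1_center 0.51 [ 0.476 -0.271  0.038]
ring1_center 0.61 [ 0.476 -0.073  0.019]
guide_center 0.59 [ 0.582 -0.406  0.068]
guide_center 0.49 [ 0.54  -0.278  0.033]
stud 0.59 [ 0.603 -0.251  0.081]
tray_tubes 0.75 [ 0.627 -0.082  0.008]
tray_rings 0.92 [0.583 0.492 0.001]
tray_rings 0.77 [0.612 0.289 0.006]
tray_guides 0.63 [0.649 0.116 0.002]
mug 0.4 [ 0.474 -0.272  0.038]
side [0.08 0.81 1.21]
tube1_center 0.62 [ 0.471 -0.278  0.042]
ring1_center 0.51 [ 0.471 -0.079  0.028]
guide_center 0.74 [ 0.576 -0.41   0.05 ]
guide_center 0.58 [ 0.53  -0.284  0.035]
guide_center 0.48 [0.457 0.284 0.022]
stud 0.69 [ 0.588 -0.259  0.092]
stud 0.46 [ 0.469 -0.079  0.028]
stud 0.26 [0.627 0.099 0.006]
tray_tubes 0.78 [ 0.623 -0.089  0.004]
tray_rings 0.89 [0.587 0.505 0.007]
tray_rings 0.69 [ 0.623 -0.092  0.005]
tray_guides 0.65 [0.629 0.098 0.004]
mug 0.57 [ 0.369 -0.452  0.076]
```

View pics/scene.png

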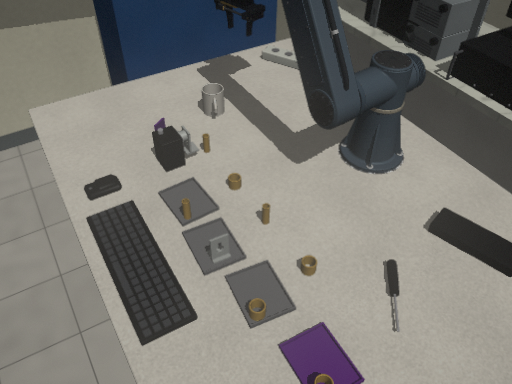

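View pics/side.png

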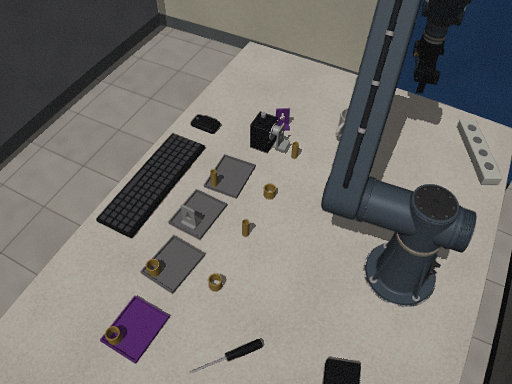

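The scene view shows these things:
- Loose tubes at about (207,143) and (266,213); loose rings at (235,181) and (309,265).
- The grey guide at (187,145), on the black coil head at (168,148). Its purple look-alike is at (160,125).
- Trays: tubes (188,200), guides (213,245), rings (260,292). The purple look-alike tray at (320,355) is not to be used.
- Fixed samples, to be left: tube (186,208), ring (257,309), guide (219,247).

Next I measure the poses.

```bash
python3 - <<'E'
from h import *
pts=[];cols=[]
for c in ("scene","side"):
    im=cv2.imread(f"pics/{c}.png"); W=np.load(c+"W.npy")
    ok=np.isfinite(W).all(-1)
    P=W[ok];C=im[ok]
    sel=(P[:,0]>.3)&(P[:,0]<.8)&(P[:,1]>-.5)&(P[:,1]<.6)
    P=P[sel];C=C[sel].astype(int)
    tb=np.abs(P[:,2])<.01; print(c,"table z",np.median(P[tb&(C.min(1)>120),2]))
    hsv=cv2.cvtColor(C.astype(np.uint8)[None],cv2.COLOR_BGR2HSV)[0]
    # brass
    b=(hsv[:,1]>100)&(hsv[:,0]>8)&(hsv[:,0]<30)&(P[:,2]>.012)
    g=np.zeros((400,1200),np.uint8)
    ix=((P[:,0]-.3)*1000//1).astype(int).clip(0,399);iy=((P[:,1]+.6)*1000).astype(int).clip(0,1199)
    def comps(m,k,mn):
        g=np.zeros((500,1200),np.uint8);ix=((P[m,0]-.3)*1000).astype(int).clip(0,499);iy=((P[m,1]+.6)*1000).astype(int)
        g[ix,iy]=1;g=cv2.morphologyEx(g,cv2.MORPH_CLOSE,np.ones((k,k)))
        n,L=cv2.connectedComponents(g)
        lab=L[ix,iy]
        for i in range(1,n):
            Q=P[m][lab==i]
            if len(Q)>mn: yield Q
    for Q in comps(b,15,15):
        top=Q[Q[:,2]>np.percentile(Q[:,2],97)-.006]
        print("brass n",len(Q),"mean",Q.mean(0).round(3),"zmax",Q[:,2].max().round(3),"top mid",((top.max(0)+top.min(0))/2).round(3), "ext",np.ptp(top,0).round(3))
    d=(C.max(1)<125)&(hsv[:,1]<60)&(P[:,2]<.02)&(P[:,2]>-.01)&(P[:,1]>-.2)&(P[:,0]<.74)
    for Q in comps(d,9,300):
        r=cv2.minAreaRect((Q[:,:2]*1000).astype(np.float32)); print("tray",np.round(r[0],0),np.round(r[1],0),round(r[2],1))
    h=(P[:,2]>.04)&(P[:,1]<-.18)&(P[:,0]>.5)
    for lo,hi in((.105,.115),(.06,.10)):
        m=(P[:,2]>lo)&(P[:,2]<hi)&(P[:,1]<-.18)&(P[:,0]>.45)
        for Q in comps(m,7,15):
            r=cv2.minAreaRect((Q[:,:2]*1000).astype(np.float32)); print("blk",lo,len(Q),np.round(r[0],0),np.round(r[1],0),round(r[2],1))
E
python3 -c "
import cv2
a=cv2.imread('pics/scene.png')[110:190,130:240];b=cv2.imread('pics/side.png')[95:175,235:345]
cv2.imwrite('pics/crop.png',cv2.hconcat([cv2.resize(x,(400,291),interpolation=2) for x in(a,b)]))"
```

```text
scene table z -0.0014692500187568625
brass n 41 mean [0.459 0.271 0.025] zmax 0.037 top mid [0.461 0.271 0.033] ext [0.021 0.008 0.007]
brass n 61 mean [0.471 0.299 0.027] zmax 0.037 top mid [0.47  0.291 0.033] ext [0.027 0.03  0.007]
brass n 43 mean [ 0.472 -0.099  0.024] zmax 0.038 top mid [ 0.474 -0.099  0.034] ext [0.028 0.008 0.008]
brass n 70 mean [0.474 0.094 0.044] zmax 0.066 top mid [0.473 0.091 0.062] ext [0.017 0.021 0.007]
brass n 67 mean [ 0.477 -0.274  0.043] zmax 0.067 top mid [ 0.475 -0.278  0.064] ext [0.014 0.026 0.006]
brass n 54 mean [ 0.482 -0.07   0.025] zmax 0.038 top mid [ 0.48  -0.076  0.034] ext [0.025 0.028 0.007]
brass n 123 mean [0.613 0.544 0.03 ] zmax 0.042 top mid [0.619 0.55  0.038] ext [0.036 0.03  0.008]
brass n 91 mean [0.637 0.318 0.029] zmax 0.042 top mid [0.641 0.325 0.038] ext [0.028 0.03  0.007]
brass n 104 mean [0.651 0.343 0.029] zmax 0.042 top mid [0.649 0.334 0.039] ext [0.028 0.032 0.007]
brass n 108 mean [ 0.658 -0.031  0.046] zmax 0.069 top mid [ 0.657 -0.034  0.066] ext [0.017 0.021 0.007]
tray [609. 280.] [164. 120.] 84.4
tray [628. -
[... 1021 characters left out ...]
d [0.619 0.55  0.044] ext [0.03  0.033 0.009]
brass n 89 mean [0.631 0.339 0.029] zmax 0.045 top mid [0.636 0.334 0.041] ext [0.03  0.032 0.009]
brass n 75 mean [0.652 0.319 0.029] zmax 0.045 top mid [0.647 0.323 0.041] ext [0.026 0.031 0.007]
brass n 97 mean [ 0.651 -0.034  0.047] zmax 0.076 top mid [ 0.652 -0.037  0.071] ext [0.02  0.025 0.01 ]
tray [608. 278.] [168. 129.] 84.9
tray [624. -93.] [124. 162.] 4.3
tray [639.  91.] [165. 128.] 85.9
blk 0.105 17 [ 534. -279.] [13. 25.] 25.7
blk 0.105 307 [ 592. -288.] [83. 84.] 3.8
blk 0.06 23 [ 472. -279.] [21. 19.] 81.5
blk 0.06 260 [ 573. -262.] [114.  32.] 22.5
blk 0.06 16 [ 533. -308.] [15.  4.] 85.5
blk 0.06 82 [ 579. -408.] [49. 16.] 26.7
```

View pics/crop.png

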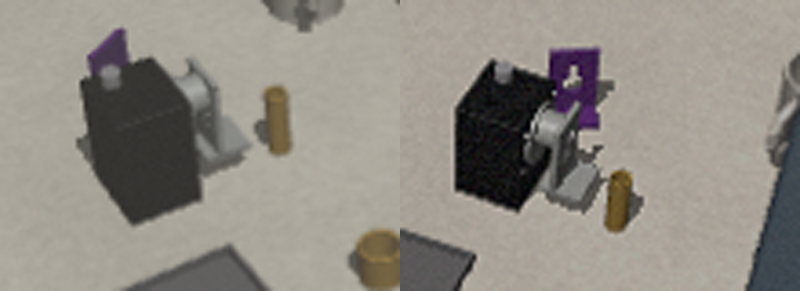

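The crop confirms it: the grey plate hangs on the boss, and the purple plate stands separately behind the block. Next I check the tool orientation and the wrist camera.

```bash
python3 - <<'E'
from h import *
s=bot.read_state();print(np.round(s["tcp_rot"],3),s["position"],s["opening"],s["time_s"])
R=np.array(s["tcp_rot"]);print("tool y yaw",np.degrees(np.arctan2(R[1,1],R[0,1])))
print(np.round(bot.camera_model("wrist")["tool_from_camera"],3))
p=np.array(s["position"])
for n,t in dict(tube1=(.473,-.280,.13)).items(): print(n,(R.T@(np.array(t)-p)*1000).round())
E
```

```text
[[ 0.965  0.262 -0.   ]
 [ 0.262 -0.965  0.   ]
 [-0.    -0.    -1.   ]] [ 0.16359933 -0.60317276  0.22255462] 1.0032528058727348 0.9
tool y yaw -74.82782514333906
[[-0.001 -0.967 -0.255  0.069]
 [ 1.    -0.001 -0.001 -0.002]
 [ 0.001 -0.255  0.967 -0.163]
 [ 0.     0.     0.     1.   ]]
tube1 [ 383. -231.   93.]
```

Emit:
move_arm([
  {"xyz": [0,0,0],"roll": 0.107,"grip": 60},
  {"xyz": [0,0,0],"roll": 0.107,"grip": 60},
  {"xyz": [27,-25.5,0],"roll": 0,"grip": 60},
  {"xyz": [27,-25.5,0],"roll": 0,"grip": 60},
  {"xyz": [27,-25.5,0],"roll": 0,"grip": 60},
])

```text
time_s: 1.32
position: [0.2409, -0.5221, 0.2224]
tcp_rot: [[0.999, 0.049, 0.0], [0.049, -0.999, 0.0], [0.0, -0.0, -1.0]]
force: [0.9, 0.6, -0.1]
opening: 0.709
grasp_force: 0.0
```

Emit:
move_arm([
  {"xyz": [27,-25.5,0],"roll": 0,"grip": 60},
  {"xyz": [27,-25.5,0],"roll": 0,"grip": 60},
  {"xyz": [27,-25.5,0],"roll": 0,"grip": 60},
  {"xyz": [27,-25.5,0],"roll": 0,"grip": 60},
  {"xyz": [27,-25.5,0],"roll": 0,"grip": 60},
])

```text
time_s: 1.73
position: [0.37, -0.3871, 0.2228]
tcp_rot: [[0.999, 0.05, 0.0], [0.05, -0.999, -0.0], [0.0, 0.0, -1.0]]
force: [-0.2, -0.2, -0.5]
opening: 0.601
grasp_force: 0.0
```

Emit:
move_arm([
  {"xyz": [27,-25.5,0],"roll": 0,"grip": 60},
  {"xyz": [27,-25.5,0],"roll": 0,"grip": 60},
  {"xyz": [27,-25.5,0],"roll": 0,"grip": 60},
  {"xyz": [27,-25.5,0],"roll": 0,"grip": 60},
  {"xyz": [0,0,0],"roll": 0,"grip": 60},
])

```text
time_s: 2.15
position: [0.4753, -0.2762, 0.2228]
tcp_rot: [[0.998, 0.057, 0.003], [0.057, -0.998, 0.002], [0.003, -0.002, -1.0]]
force: [-0.8, -0.9, 0.1]
opening: 0.6
grasp_force: 0.0
```

```bash
cat >> h.py <<'E'
def tool(p):
    s=bot.read_state();R=np.array(s["tcp_rot"]);return (R.T@(np.array(p)-s["position"])*1000).round(1)
E
python3 - <<'E'
from h import *
s=bot.read_state();R=np.array(s["tcp_rot"]);print(s["position"],np.degrees(np.arctan2(R[1,0],R[0,0])),s["opening"])
im,W,T=snap("wrist","pics/w1.png");np.save("w1.npy",W)
for l in ["tube1_center","guide_center","stud"]:
    for r in bot.spot_in(l,"wrist"): print(l,round(r["conf"],2),(T[:3,:3]@np.array(r["at"])+T[:3,3]).round(3))
def rect(m,n):
    Q=W[m];r=cv2.minAreaRect((Q[:,:2]*1000).astype(np.float32));print(n,len(Q),np.round(r[0],1),np.round(r[1],1),round(r[2],1),np.nanmedian(Q[:,2]).round(4))
x,y,z=W[...,0],W[...,1],W[...,2]
rect((z>.06)&(z<.072)&(x<.50)&(x>.4),"tube top")
rect((z>.098)&(z<.112)&(x<.55)&(x>.5),"plate top")
rect((z>.104)&(z<.115)&(x>.55)&(x<.65)&(y<-.2),"block top")
E
```

```text
[ 0.47533082 -0.2761721   0.22279912] 3.255830961588119 0.5996870540625845
guide_center 0.9 [ 0.577 -0.402  0.027]
guide_center 0.63 [ 0.524 -0.288  0.032]
stud 0.8 [ 0.596 -0.287  0.113]
tube top 153 [ 472.4 -279.5] [21.5 20.7] 3.0 0.0651
plate top 767 [ 540.8 -289.4] [18.2 49.7] 1.5 0.1042
block top 7935 [ 592.5 -288.3] [81.9 80.1] 2.0 0.1103
```

View pics/w1.png

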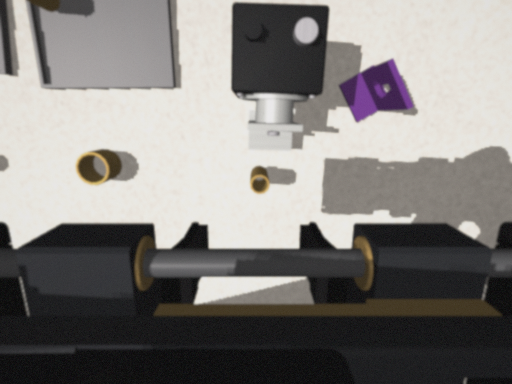

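The wrist view shows the loose tube at (260,180), the grey guide on the boss at (275,135), the purple plate at (385,90) and ring1 at (98,166). Now I pick tube 1.

Emit:
move_arm([
  {"xyz": [-3,3,38],"roll": 0,"grip": 60},
  {"xyz": [0,0,38],"roll": 0,"grip": 60},
  {"xyz": [0,0,38],"roll": 0,"grip": 60},
  {"xyz": [0,0,38],"roll": 0,"grip": 60},
  {"xyz": [0,0,38],"roll": 0,"grip": 60},
])

```text
time_s: 2.77
position: [0.4679, -0.2862, 0.0313]
tcp_rot: [[0.999, 0.048, 0.001], [0.048, -0.999, -0.001], [0.001, 0.001, -1.0]]
force: [-0.2, -0.5, -0.3]
opening: 0.6
grasp_force: 0.0
```

Emit:
move_arm([
  {"xyz": [0,0,2],"roll": 0,"grip": 60},
  {"xyz": [0,0,0],"roll": 0,"grip": 10},
  {"xyz": [0,0,0],"roll": 0,"grip": 10},
  {"xyz": [0,0,0],"roll": 0,"grip": 10},
  {"xyz": [0,0,0],"roll": 0,"grip": 10},
])

```text
time_s: 3.18
position: [0.4702, -0.2859, 0.0335]
tcp_rot: [[0.999, 0.05, 0.004], [0.05, -0.999, -0.004], [0.004, 0.004, -1.0]]
force: [0.0, -0.3, -0.5]
opening: 0.377
grasp_force: 0.0
```

Emit:
move_arm([
  {"xyz": [0,0,0],"roll": 0,"grip": 10},
  {"xyz": [0,0,0],"roll": 0,"grip": 10},
  {"xyz": [0,0,0],"roll": 0,"grip": 10},
])

```text
time_s: 3.43
position: [0.4698, -0.2849, 0.0324]
tcp_rot: [[0.999, 0.051, 0.003], [0.051, -0.999, -0.002], [0.002, 0.002, -1.0]]
force: [-0.5, 0.4, 6.9]
opening: 0.242
grasp_force: 29.8
```

```bash
python3 - <<'E'
from h import *
W=np.load("w1.npy");x,y,z=W[...,0],W[...,1],W[...,2]
# plate top: rows bins
m=(z>.09)&(z<.112)&(x<.56)&(x>.5)&(y<-.26)&(y>-.32)
for yy in (-.312,-.309,-.27,-.267):
    k=m&(abs(y-yy)<.0015);print(yy,k.sum(),np.nanmin(x[k]).round(4) if k.any() else '',np.nanmax(x[k]).round(4) if k.any() else '',np.nanmax(z[k]).round(4) if k.any() else '')
k=m&(z>.1)&(abs(y+.289)>.0205);print(np.nanmin(y[m]),np.nanmax(y[m]))
r=cv2.minAreaRect((W[k][:,:2]*1000).astype(np.float32));print(r)
def tray(c,yaw,q):
    a=np.radians(yaw);return np.array(c)+np.array([[np.cos(a),-np.sin(a)],[np.sin(a),np.cos(a)]])@np.array(q)/1000
for q in ((-30,-30),(-30,20)): print(tray((.626,-.094),3.6,q), tool([*tray((.626,-.094),3.6,q),.14]))
E
```

```text
-0.312 27 0.5328 0.56 0.1078
-0.309 28 0.5325 0.56 0.1073
-0.27 32 0.5313 0.5593 0.1073
-0.267 32 0.5312 0.5592 0.1073
-0.3142887537363965 -0.2613985719220539
((535.058837890625, -289.5345153808594), (6.13453483581543, 49.6456298828125), 2.096846580505371)
[ 0.59794291 -0.12582452] [ 136.4 -152.  -107.6]
[ 0.59480339 -0.07592318] [ 135.8 -202.  -107.7]
```

Emit:
move_arm([
  {"xyz": [0,0,-36],"roll": 0,"grip": 10},
  {"xyz": [0,0,-36],"roll": 0,"grip": 10},
  {"xyz": [0,0,-36],"roll": 0,"grip": 10},
  {"xyz": [23,-25,0],"roll": 0,"grip": 10},
  {"xyz": [23,-25,0],"roll": 0,"grip": 10},
])

```text
time_s: 3.85
position: [0.5138, -0.2339, 0.1419]
tcp_rot: [[0.999, 0.047, 0.006], [0.047, -0.999, -0.004], [0.005, 0.005, -1.0]]
force: [-0.1, -0.3, -1.7]
opening: 0.239
grasp_force: 29.8
```

Emit:
move_arm([
  {"xyz": [23,-25,0],"roll": 0,"grip": 10},
  {"xyz": [23,-25,0],"roll": 0,"grip": 10},
  {"xyz": [23,-25,0],"roll": 0,"grip": 10},
  {"xyz": [22,-27,0],"roll": 0,"grip": 10},
  {"xyz": [0,0,36],"roll": 0,"grip": 10},
])

```text
time_s: 4.27
position: [0.6072, -0.1223, 0.1092]
tcp_rot: [[0.998, 0.056, 0.019], [0.056, -0.998, -0.005], [0.019, 0.006, -1.0]]
force: [1.7, -1.2, -0.7]
opening: 0.245
grasp_force: 29.8
```

Emit:
move_arm([
  {"xyz": [0,0,36],"roll": 0,"grip": 10},
  {"xyz": [0,0,20],"roll": 0,"grip": 10},
  {"xyz": [0,0,0],"roll": 0,"grip": 10},
  {"xyz": [0,0,0],"roll": 0,"grip": 10},
])

```text
time_s: 4.6
position: [0.597, -0.125, 0.0457]
tcp_rot: [[0.999, 0.051, -0.003], [0.051, -0.999, 0.001], [-0.003, -0.001, -1.0]]
force: [0.1, -0.5, -1.5]
opening: 0.243
grasp_force: 29.8
```

Emit:
move_arm([
  {"xyz": [0,0,4],"roll": 0,"grip": 10},
  {"xyz": [0,0,4],"roll": 0,"grip": 10},
  {"xyz": [0,0,0],"roll": 0,"grip": 10},
  {"xyz": [0,0,0],"roll": 0,"grip": 10},
])

```text
time_s: 4.93
position: [0.5984, -0.1259, 0.0396]
tcp_rot: [[0.999, 0.05, 0.002], [0.05, -0.999, -0.001], [0.002, 0.001, -1.0]]
force: [-0.5, -0.3, -0.8]
opening: 0.239
grasp_force: 29.8
```

Emit:
move_arm([
  {"xyz": [0,0,2],"roll": 0,"grip": 10},
  {"xyz": [0,0,0],"roll": 0,"grip": 10},
  {"xyz": [0,0,0],"roll": 0,"grip": 10},
  {"xyz": [0,0,0],"roll": 0,"grip": 10},
])

```text
time_s: 5.27
position: [0.5979, -0.1256, 0.0367]
tcp_rot: [[0.999, 0.051, 0.0], [0.051, -0.999, -0.0], [0.0, 0.0, -1.0]]
force: [-0.6, -0.0, -0.4]
opening: 0.241
grasp_force: 29.8
```

Emit:
move_arm([
  {"xyz": [0,0,0],"roll": 0,"grip": 55},
  {"xyz": [0,0,0],"roll": 0,"grip": 55},
  {"xyz": [0,0,0],"roll": 0,"grip": 55},
  {"xyz": [0,0,-30],"roll": 0,"grip": 55},
  {"xyz": [0,0,-36],"roll": 0,"grip": 60},
])

```text
time_s: 5.68
position: [0.5954, -0.1246, 0.1003]
tcp_rot: [[0.999, 0.051, -0.007], [0.051, -0.999, 0.003], [-0.007, -0.003, -1.0]]
force: [0.2, -0.3, 0.5]
opening: 0.533
grasp_force: 0.0
```

Emit:
move_arm([
  {"xyz": [0,0,-36],"roll": 0,"grip": 60},
  {"xyz": [-16.5,-32,0],"roll": 0,"grip": 60},
  {"xyz": [-16.5,-32,0],"roll": 0,"grip": 60},
  {"xyz": [-16.5,-32,0],"roll": 0,"grip": 60},
  {"xyz": [-16.5,-32,0],"roll": 0,"grip": 60},
])

```text
time_s: 6.1
position: [0.5248, -0.0001, 0.1391]
tcp_rot: [[0.999, 0.05, 0.001], [0.05, -0.999, -0.0], [0.001, 0.0, -1.0]]
force: [1.4, 0.8, -0.4]
opening: 0.597
grasp_force: 0.0
```

Emit:
move_arm([
  {"xyz": [-16.5,-32,-10],"roll": 0,"grip": 60},
  {"xyz": [-16.5,-32,-10],"roll": 0,"grip": 60},
  {"xyz": [-16.5,-30,-10],"roll": 0,"grip": 60},
  {"xyz": [0,0,0],"roll": 0,"grip": 60},
  {"xyz": [0,0,0],"roll": 0,"grip": 60},
])

```text
time_s: 6.52
position: [0.4707, 0.0917, 0.1694]
tcp_rot: [[0.999, 0.054, 0.002], [0.054, -0.999, -0.0], [0.002, 0.0, -1.0]]
force: [0.9, -0.2, 0.5]
opening: 0.598
grasp_force: 0.0
```

```bash
cat >> h.py <<'E'
def rect(W,m,n):
    Q=W[m];r=cv2.minAreaRect((Q[:,:2]*1000).astype(np.float32));print(n,len(Q),np.round(r[0],1),np.round(r[1],1),round(r[2],1),np.nanmedian(Q[:,2]).round(4))
    return r[0][0]/1000,r[0][1]/1000
E
python3 - <<'E'
from h import *
im,W,T=snap("wrist","pics/w2.png")
x,y,z=W[...,0],W[...,1],W[...,2]
c=rect(W,(z>.06)&(z<.072)&(x<.53)&(x>.42)&(y>.05)&(y<.13),"tube2")
print(bot.read_state()["position"],tool([*c,.032]))
E
```

```text
tube2 218 [469.9  89.4] [21.7 20.1] 3.6 0.065
[0.47180109 0.0906221  0.1690795 ] [ -2.2   1.  137.1]
```

View pics/w2.png

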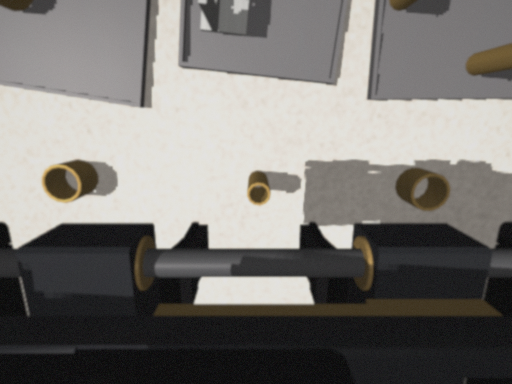

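The view shows tube 2 at (258,190), ring 2 at (62,182), ring 1 at (430,190), and the placed tube 1 upright in its tray at (490,60).

Emit:
move_arm([
  {"xyz": [-2,1,35],"roll": 0,"grip": 60},
  {"xyz": [0,0,35],"roll": 0,"grip": 60},
  {"xyz": [0,0,35],"roll": 0,"grip": 60},
  {"xyz": [0,0,32],"roll": 0,"grip": 60},
  {"xyz": [0,0,0],"roll": 0,"grip": 10},
])

```text
time_s: 6.98
position: [0.4665, 0.0878, 0.0256]
tcp_rot: [[0.999, 0.048, -0.012], [0.048, -0.999, 0.0], [-0.012, -0.001, -1.0]]
force: [-0.7, -0.6, -0.5]
opening: 0.577
grasp_force: 0.0
```

Emit:
move_arm([
  {"xyz": [0,0,0],"roll": 0,"grip": 10},
  {"xyz": [0,0,0],"roll": 0,"grip": 10},
  {"xyz": [0,0,0],"roll": 0,"grip": 10},
  {"xyz": [0,0,0],"roll": 0,"grip": 10},
  {"xyz": [0,0,0],"roll": 0,"grip": 10},
])

```text
time_s: 7.4
position: [0.4707, 0.0891, 0.0335]
tcp_rot: [[0.999, 0.051, 0.004], [0.051, -0.999, -0.0], [0.004, 0.0, -1.0]]
force: [-0.5, 0.5, 2.1]
opening: 0.246
grasp_force: 29.8
```

Emit:
move_arm([
  {"xyz": [0,0,0],"roll": 0,"grip": 10},
  {"xyz": [0,0,0],"roll": 0,"grip": 10},
])

```text
time_s: 7.57
position: [0.4708, 0.0892, 0.0333]
tcp_rot: [[0.999, 0.051, 0.004], [0.051, -0.999, -0.0], [0.004, 0.001, -1.0]]
force: [0.9, -0.7, 8.7]
opening: 0.244
grasp_force: 29.8
```

```bash
python3 - <<'E'
from h import *
print(tool([.5948,-.076,.14]))
E
```

```text
[ 115.8  171.3 -106.1]
```

Emit:
move_arm([
  {"xyz": [0,0,-36],"roll": 0,"grip": 10},
  {"xyz": [0,0,-36],"roll": 0,"grip": 10},
  {"xyz": [0,0,-36],"roll": 0,"grip": 10},
  {"xyz": [19,27,0],"roll": 0,"grip": 10},
  {"xyz": [19,27,0],"roll": 0,"grip": 10},
])

```text
time_s: 7.98
position: [0.5108, 0.0379, 0.1429]
tcp_rot: [[0.998, 0.055, 0.005], [0.055, -0.999, -0.001], [0.005, 0.001, -1.0]]
force: [0.5, -0.1, -1.4]
opening: 0.245
grasp_force: 29.8
```

Emit:
move_arm([
  {"xyz": [19,27,0],"roll": 0,"grip": 10},
  {"xyz": [19,27,0],"roll": 0,"grip": 10},
  {"xyz": [20,27,0],"roll": 0,"grip": 10},
  {"xyz": [20,27,0],"roll": 0,"grip": 10},
  {"xyz": [0,0,36],"roll": 0,"grip": 10},
])

```text
time_s: 8.4
position: [0.6053, -0.0742, 0.1107]
tcp_rot: [[0.999, 0.047, 0.025], [0.048, -0.999, -0.009], [0.024, 0.01, -1.0]]
force: [3.3, -0.2, -0.8]
opening: 0.242
grasp_force: 29.8
```

Emit:
move_arm([
  {"xyz": [0,0,36],"roll": 0,"grip": 10},
  {"xyz": [0,0,22],"roll": 0,"grip": 10},
  {"xyz": [0,0,0],"roll": 0,"grip": 10},
  {"xyz": [0,0,0],"roll": 0,"grip": 10},
  {"xyz": [0,0,0],"roll": 0,"grip": 10},
])

```text
time_s: 8.82
position: [0.5945, -0.0668, 0.047]
tcp_rot: [[0.999, 0.051, 0.003], [0.051, -0.999, -0.001], [0.002, 0.001, -1.0]]
force: [0.1, -0.8, -0.7]
opening: 0.242
grasp_force: 29.8
```

Emit:
move_arm([
  {"xyz": [0,0,5],"roll": 0,"grip": 10},
  {"xyz": [0,0,4],"roll": 0,"grip": 10},
  {"xyz": [0,0,0],"roll": 0,"grip": 10},
  {"xyz": [0,0,0],"roll": 0,"grip": 10},
  {"xyz": [0,0,0],"roll": 0,"grip": 10},
])

```text
time_s: 9.23
position: [0.5944, -0.0669, 0.0375]
tcp_rot: [[0.999, 0.051, 0.002], [0.051, -0.999, -0.001], [0.002, 0.001, -1.0]]
force: [1.0, -1.0, 2.3]
opening: 0.244
grasp_force: 29.8
```

Emit:
move_arm([
  {"xyz": [0,0,0],"roll": 0,"grip": 45},
  {"xyz": [0,0,0],"roll": 0,"grip": 45},
  {"xyz": [0,0,0],"roll": 0,"grip": 45},
  {"xyz": [0,0,-32],"roll": 0,"grip": 45},
  {"xyz": [0,0,-34],"roll": 0,"grip": 50},
])

```text
time_s: 9.65
position: [0.5907, -0.0659, 0.1004]
tcp_rot: [[0.999, 0.051, -0.008], [0.051, -0.999, 0.002], [-0.008, -0.003, -1.0]]
force: [0.6, -0.1, 0.1]
opening: 0.46
grasp_force: 0.0
```

Emit:
move_arm([
  {"xyz": [0,0,-34],"roll": 0,"grip": 80},
  {"xyz": [0,0,-34],"roll": 0,"grip": 80},
  {"xyz": [-30,3,0],"roll": 0,"grip": 80},
  {"xyz": [-30,3,0],"roll": 0,"grip": 80},
  {"xyz": [-30,3,0],"roll": 0,"grip": 80},
])

```text
time_s: 10.07
position: [0.5031, -0.0802, 0.1712]
tcp_rot: [[0.999, 0.052, 0.001], [0.052, -0.999, -0.001], [0.001, 0.001, -1.0]]
force: [0.1, 0.1, 0.1]
opening: 0.764
grasp_force: 0.0
```

Emit:
move_arm([
  {"xyz": [-30,2,0],"roll": 0,"grip": 80},
  {"xyz": [0,0,0],"roll": 0,"grip": 80},
  {"xyz": [0,0,0],"roll": 0,"grip": 80},
  {"xyz": [0,0,0],"roll": 0,"grip": 80},
])

```text
time_s: 10.4
position: [0.4749, -0.0841, 0.1708]
tcp_rot: [[0.999, 0.05, 0.002], [0.05, -0.999, -0.0], [0.001, 0.001, -1.0]]
force: [0.1, -0.7, -0.3]
opening: 0.799
grasp_force: 0.0
```

```bash
python3 - <<'E'
from h import *
im,W,T=snap("wrist","pics/w3.png")
x,y,z=W[...,0],W[...,1],W[...,2]
c=rect(W,(z>.031)&(z<.041)&(x<.53)&(x>.42)&(y>-.13)&(y<-.04),"ring1")
print(bot.read_state()["position"],tool([*c,.009]))
rect(W,(z>.06)&(z<.076)&(x<.62)&(x>.56)&(y>-.15)&(y<-.1),"tube1")
rect(W,(z>.06)&(z<.076)&(x<.62)&(x>.56)&(y>-.1)&(y<-.04),"tube2")
E
```

```text
ring1 439 [473.7 -84.6] [39.  38.7] 45.9 0.0361
[ 0.47549334 -0.0841558   0.17080223] [ -2.1   0.3 161.8]
tube1 385 [ 600.1 -122.6] [21.  21.3] 41.3 0.0688
tube2 338 [593.1 -66. ] [21.3 21.1] 24.9 0.069
```

View pics/w3.png

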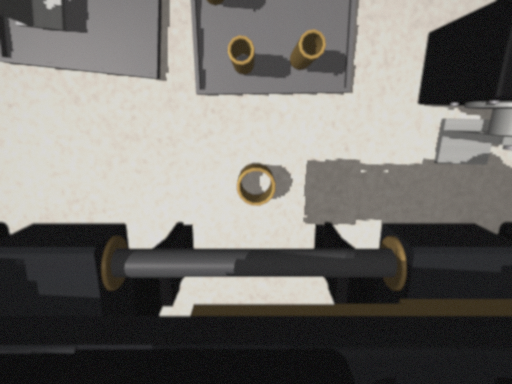

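Both tubes stand in the tray at (240,50) and (312,45), with tops at 69 mm, which is right. Ring 1 is at (255,185).

Emit:
move_arm([
  {"xyz": [-2,0,36],"roll": 0,"grip": 80},
  {"xyz": [0,0,36],"roll": 0,"grip": 80},
  {"xyz": [0,0,36],"roll": 0,"grip": 80},
  {"xyz": [0,0,24],"roll": 0,"grip": 80},
  {"xyz": [0,0,12],"roll": 0,"grip": 80},
])

```text
time_s: 10.87
position: [0.472, -0.0834, 0.0232]
tcp_rot: [[0.999, 0.051, -0.003], [0.051, -0.999, 0.001], [-0.003, -0.002, -1.0]]
force: [-0.1, 0.5, -0.6]
opening: 0.8
grasp_force: 0.0
```

Emit:
move_arm([
  {"xyz": [0,0,10],"roll": 0,"grip": 80},
  {"xyz": [0,0,7],"roll": 0,"grip": 80},
  {"xyz": [0,0,0],"roll": 0,"grip": 25},
  {"xyz": [0,0,0],"roll": 0,"grip": 25},
  {"xyz": [0,0,0],"roll": 0,"grip": 25},
])

```text
time_s: 11.28
position: [0.473, -0.0841, 0.0103]
tcp_rot: [[0.999, 0.051, 0.002], [0.051, -0.999, -0.001], [0.002, 0.001, -1.0]]
force: [0.9, -0.3, -0.2]
opening: 0.653
grasp_force: 0.0
```

Emit:
move_arm([
  {"xyz": [0,0,0],"roll": 0,"grip": 25},
  {"xyz": [0,0,0],"roll": 0,"grip": 25},
  {"xyz": [0,0,0],"roll": 0,"grip": 25},
  {"xyz": [0,0,0],"roll": 0,"grip": 25},
  {"xyz": [0,0,0],"roll": 0,"grip": 25},
])

```text
time_s: 11.7
position: [0.4729, -0.0842, 0.0103]
tcp_rot: [[0.999, 0.051, 0.002], [0.051, -0.999, -0.001], [0.002, 0.001, -1.0]]
force: [-0.1, 0.1, 6.5]
opening: 0.441
grasp_force: 29.9
```

```bash
python3 - <<'E'
from h import *
def tray(c,yaw,q):
    a=np.radians(yaw);return np.array(c)+np.array([[np.cos(a),-np.sin(a)],[np.sin(a),np.cos(a)]])@np.array(q)/1000
for q in ((28,-25),(-28,-25)):
    p=tray((.6085,.279),-5.2,q); print(p,tool([*p,.12]))
E
```

```text
[0.63411895 0.25156518] [ 178.3 -327.1 -109.7]
[0.57834942 0.2566406 ] [ 122.9 -335.  -109.8]
```

Emit:
move_arm([
  {"xyz": [0,0,-37],"roll": 0,"grip": 25},
  {"xyz": [0,0,-37],"roll": 0,"grip": 25},
  {"xyz": [0,0,-37],"roll": 0,"grip": 25},
  {"xyz": [18,-33,0],"roll": 0,"grip": 25},
  {"xyz": [18,-33,0],"roll": 0,"grip": 25},
])

```text
time_s: 12.12
position: [0.5064, -0.0173, 0.1231]
tcp_rot: [[0.999, 0.046, 0.005], [0.046, -0.999, -0.001], [0.005, 0.002, -1.0]]
force: [0.6, -0.7, -2.0]
opening: 0.444
grasp_force: 29.9
```

Emit:
move_arm([
  {"xyz": [18,-33,0],"roll": 0,"grip": 25},
  {"xyz": [18,-33,0],"roll": 0,"grip": 25},
  {"xyz": [18,-33,0],"roll": 0,"grip": 25},
  {"xyz": [18,-33,0],"roll": 0,"grip": 25},
  {"xyz": [18,-33,0],"roll": 0,"grip": 25},
])

```text
time_s: 12.53
position: [0.5859, 0.1551, 0.1202]
tcp_rot: [[0.999, 0.051, -0.002], [0.051, -0.999, -0.0], [-0.002, 0.0, -1.0]]
force: [0.5, -0.4, -1.7]
opening: 0.444
grasp_force: 29.9
```

Emit:
move_arm([
  {"xyz": [18,-33,0],"roll": 0,"grip": 25},
  {"xyz": [18,-33,0],"roll": 0,"grip": 25},
  {"xyz": [16,-30,0],"roll": 0,"grip": 25},
  {"xyz": [0,0,20],"roll": 0,"grip": 25},
  {"xyz": [0,0,36],"roll": 0,"grip": 25},
])

```text
time_s: 12.95
position: [0.6376, 0.2554, 0.0681]
tcp_rot: [[0.998, 0.054, 0.011], [0.054, -0.999, 0.003], [0.012, -0.002, -1.0]]
force: [0.9, -0.9, -1.1]
opening: 0.442
grasp_force: 29.9
```

Emit:
move_arm([
  {"xyz": [0,0,30],"roll": 0,"grip": 25},
  {"xyz": [0,0,10],"roll": 0,"grip": 25},
  {"xyz": [0,0,0],"roll": 0,"grip": 25},
  {"xyz": [0,0,0],"roll": 0,"grip": 25},
  {"xyz": [0,0,0],"roll": 0,"grip": 25},
])

```text
time_s: 13.37
position: [0.6349, 0.2519, 0.0264]
tcp_rot: [[0.999, 0.05, 0.003], [0.05, -0.999, 0.001], [0.003, -0.001, -1.0]]
force: [-0.6, -0.4, -0.6]
opening: 0.446
grasp_force: 29.9
```

Target z is 0.0148, so 11 mm more.

Emit:
move_arm([
  {"xyz": [0,0,6],"roll": 0,"grip": 25},
  {"xyz": [0,0,5],"roll": 0,"grip": 25},
  {"xyz": [0,0,0],"roll": 0,"grip": 25},
  {"xyz": [0,0,0],"roll": 0,"grip": 25},
  {"xyz": [0,0,0],"roll": 0,"grip": 25},
])

```text
time_s: 13.78
position: [0.6343, 0.2519, 0.0145]
tcp_rot: [[0.999, 0.051, 0.002], [0.051, -0.999, 0.0], [0.002, -0.0, -1.0]]
force: [1.2, -0.0, 2.7]
opening: 0.444
grasp_force: 29.9
```

Emit:
move_arm([
  {"xyz": [0,0,0],"roll": 0,"grip": 65},
  {"xyz": [0,0,0],"roll": 0,"grip": 65},
  {"xyz": [0,0,0],"roll": 0,"grip": 65},
  {"xyz": [0,0,-32],"roll": 0,"grip": 65},
  {"xyz": [0,0,-36],"roll": 0,"grip": 80},
])

```text
time_s: 14.2
position: [0.6298, 0.251, 0.0783]
tcp_rot: [[0.999, 0.051, -0.01], [0.051, -0.999, -0.002], [-0.01, 0.002, -1.0]]
force: [-0.0, 0.0, 0.2]
opening: 0.662
grasp_force: 0.0
```

Emit:
move_arm([
  {"xyz": [0,0,-36],"roll": 0,"grip": 80},
  {"xyz": [0,0,-36],"roll": 0,"grip": 80},
  {"xyz": [-34,-8,-14],"roll": 0,"grip": 80},
  {"xyz": [-34,-8,0],"roll": 0,"grip": 80},
  {"xyz": [-34,-8,0],"roll": 0,"grip": 80},
])

```text
time_s: 14.62
position: [0.5299, 0.2707, 0.1691]
tcp_rot: [[0.999, 0.05, 0.003], [0.05, -0.999, 0.001], [0.003, -0.001, -1.0]]
force: [-0.7, 0.2, -0.6]
opening: 0.795
grasp_force: 0.0
```

Emit:
move_arm([
  {"xyz": [-34,-8,0],"roll": 0,"grip": 80},
  {"xyz": [-33,-8,0],"roll": 0,"grip": 80},
  {"xyz": [0,0,0],"roll": 0,"grip": 80},
  {"xyz": [0,0,0],"roll": 0,"grip": 80},
  {"xyz": [0,0,0],"roll": 0,"grip": 80},
])

```text
time_s: 15.03
position: [0.4634, 0.2834, 0.1679]
tcp_rot: [[0.999, 0.051, 0.002], [0.051, -0.999, 0.0], [0.002, -0.0, -1.0]]
force: [-0.1, -0.1, 0.3]
opening: 0.805
grasp_force: 0.0
```

```bash
python3 - <<'E'
from h import *
im,W,T=snap("wrist","pics/w4.png")
x,y,z=W[...,0],W[...,1],W[...,2]
c=rect(W,(z>.031)&(z<.041)&(x<.53)&(x>.40)&(y>.23)&(y<.34),"ring2")
print(bot.read_state()["position"],tool([*c,.010]))
rect(W,(z>.034)&(z<.045)&(x<.68)&(x>.59)&(y>.21)&(y<.29),"ring1")
E
```

```text
ring2 445 [462.5 286.3] [39.  38.8] 63.9 0.0362
[0.46408416 0.28332598 0.16785466] [ -1.8  -3.  157.9]
ring1 313 [621.5 254. ] [14.1 37.2] 0.6 0.04
```

View pics/w4.png

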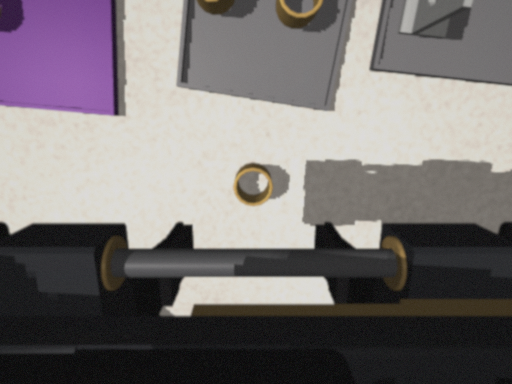

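Ring 1 stands in the grey ring tray at (300,5), and ring 2 is at (253,185). Now I pick ring 2.

Emit:
move_arm([
  {"xyz": [-2,-3,36],"roll": 0,"grip": 80},
  {"xyz": [0,0,36],"roll": 0,"grip": 80},
  {"xyz": [0,0,36],"roll": 0,"grip": 80},
  {"xyz": [0,0,24],"roll": 0,"grip": 80},
  {"xyz": [0,0,12],"roll": 0,"grip": 80},
])

```text
time_s: 15.5
position: [0.4603, 0.285, 0.0198]
tcp_rot: [[0.999, 0.049, -0.004], [0.049, -0.999, -0.002], [-0.004, 0.001, -1.0]]
force: [0.3, 0.1, -0.3]
opening: 0.801
grasp_force: 0.0
```

Emit:
move_arm([
  {"xyz": [0,0,8],"roll": 0,"grip": 80},
  {"xyz": [0,0,5],"roll": 0,"grip": 80},
  {"xyz": [0,0,0],"roll": 0,"grip": 25},
  {"xyz": [0,0,0],"roll": 0,"grip": 25},
  {"xyz": [0,0,0],"roll": 0,"grip": 25},
])

```text
time_s: 15.92
position: [0.4614, 0.2863, 0.0115]
tcp_rot: [[0.999, 0.051, 0.002], [0.051, -0.999, 0.001], [0.002, -0.001, -1.0]]
force: [0.3, 0.0, -0.4]
opening: 0.651
grasp_force: 0.0
```

Emit:
move_arm([
  {"xyz": [0,0,0],"roll": 0,"grip": 25},
  {"xyz": [0,0,0],"roll": 0,"grip": 25},
  {"xyz": [0,0,0],"roll": 0,"grip": 25},
  {"xyz": [0,0,0],"roll": 0,"grip": 25},
  {"xyz": [0,0,0],"roll": 0,"grip": 25},
])

```text
time_s: 16.33
position: [0.4607, 0.286, 0.0114]
tcp_rot: [[0.999, 0.051, 0.001], [0.051, -0.999, 0.0], [0.001, -0.0, -1.0]]
force: [-0.1, -2.5, 6.5]
opening: 0.452
grasp_force: 30.0
```

Emit:
move_arm([
  {"xyz": [0,0,-35],"roll": 0,"grip": 25},
  {"xyz": [0,0,-35],"roll": 0,"grip": 25},
  {"xyz": [28,9,0],"roll": 0,"grip": 25},
  {"xyz": [28,9,0],"roll": 0,"grip": 25},
  {"xyz": [28,9,0],"roll": 0,"grip": 25},
])

```text
time_s: 16.75
position: [0.5463, 0.2635, 0.0814]
tcp_rot: [[0.999, 0.052, 0.001], [0.052, -0.999, 0.001], [0.001, -0.0, -1.0]]
force: [0.8, 1.1, -1.7]
opening: 0.448
grasp_force: 30.0
```

Emit:
move_arm([
  {"xyz": [28,9,0],"roll": 0,"grip": 25},
  {"xyz": [0,0,20],"roll": 0,"grip": 25},
  {"xyz": [0,0,25],"roll": 0,"grip": 25},
  {"xyz": [0,0,10],"roll": 0,"grip": 25},
  {"xyz": [0,0,0],"roll": 0,"grip": 25},
])

```text
time_s: 17.17
position: [0.5708, 0.255, 0.0222]
tcp_rot: [[0.999, 0.051, -0.008], [0.051, -0.999, -0.002], [-0.008, 0.001, -1.0]]
force: [-0.6, -0.6, -2.7]
opening: 0.447
grasp_force: 30.0
```

Emit:
move_arm([
  {"xyz": [0,0,0],"roll": 0,"grip": 25},
  {"xyz": [0,0,0],"roll": 0,"grip": 25},
  {"xyz": [0,0,0],"roll": 0,"grip": 25},
])

```text
time_s: 17.42
position: [0.5748, 0.2563, 0.0269]
tcp_rot: [[0.999, 0.051, 0.002], [0.051, -0.999, 0.001], [0.002, -0.0, -1.0]]
force: [0.5, -0.2, -1.9]
opening: 0.45
grasp_force: 30.0
```

Emit:
move_arm([
  {"xyz": [1,0,6],"roll": 0,"grip": 25},
  {"xyz": [0,0,5],"roll": 0,"grip": 25},
  {"xyz": [0,0,0],"roll": 0,"grip": 25},
  {"xyz": [0,0,0],"roll": 0,"grip": 25},
  {"xyz": [0,0,0],"roll": 0,"grip": 25},
])

```text
time_s: 17.83
position: [0.5761, 0.2562, 0.0152]
tcp_rot: [[0.999, 0.051, 0.002], [0.051, -0.999, 0.001], [0.003, -0.001, -1.0]]
force: [1.1, 0.4, 3.0]
opening: 0.451
grasp_force: 30.0
```

Emit:
move_arm([
  {"xyz": [0,0,0],"roll": 0,"grip": 65},
  {"xyz": [0,0,0],"roll": 0,"grip": 65},
  {"xyz": [0,0,0],"roll": 0,"grip": 65},
  {"xyz": [0,0,-32],"roll": 0,"grip": 65},
  {"xyz": [0,0,-38],"roll": 0,"grip": 85},
])

```text
time_s: 18.25
position: [0.5715, 0.2547, 0.0814]
tcp_rot: [[0.999, 0.051, -0.01], [0.051, -0.999, -0.003], [-0.01, 0.002, -1.0]]
force: [1.4, 0.5, -0.1]
opening: 0.664
grasp_force: 0.0
```

Emit:
move_arm([
  {"xyz": [0,0,-38],"roll": 0,"grip": 85},
  {"xyz": [0,0,-38],"roll": 0,"grip": 85},
  {"xyz": [0,0,-38],"roll": 0,"grip": 85},
  {"xyz": [-5.5,36,0],"roll": 0,"grip": 85},
  {"xyz": [-5.5,36,0],"roll": 0,"grip": 85},
])

```text
time_s: 18.67
position: [0.5693, 0.1843, 0.2017]
tcp_rot: [[0.998, 0.055, 0.007], [0.055, -0.998, 0.001], [0.007, -0.0, -1.0]]
force: [-0.1, -0.3, 0.0]
opening: 0.85
grasp_force: 0.0
```

Emit:
move_arm([
  {"xyz": [-5.5,36,0],"roll": 0,"grip": 85},
  {"xyz": [-5.5,36,0],"roll": 0,"grip": 85},
  {"xyz": [-5.5,36,0],"roll": 0,"grip": 85},
  {"xyz": [-5.5,36,0],"roll": 0,"grip": 85},
  {"xyz": [-5.5,36,0],"roll": 0,"grip": 85},
])

```text
time_s: 19.08
position: [0.5482, 0.0007, 0.1983]
tcp_rot: [[0.999, 0.051, -0.001], [0.051, -0.999, 0.0], [-0.001, -0.0, -1.0]]
force: [1.1, 0.5, 0.6]
opening: 0.852
grasp_force: 0.0
```

Emit:
move_arm([
  {"xyz": [-5.5,36,0],"roll": 0,"grip": 85},
  {"xyz": [-5.5,36,0],"roll": 0,"grip": 85},
  {"xyz": [-5.5,36,0],"roll": 0,"grip": 85},
  {"xyz": [-5.5,36,0],"roll": 0,"grip": 85},
  {"xyz": [-5.5,36,0],"roll": 0,"grip": 85},
])

```text
time_s: 19.5
position: [0.5299, -0.1805, 0.1982]
tcp_rot: [[0.999, 0.051, -0.001], [0.051, -0.999, 0.001], [-0.001, -0.001, -1.0]]
force: [0.7, -0.5, -0.1]
opening: 0.852
grasp_force: 0.0
```

Emit:
move_arm([
  {"xyz": [-5.5,36,0],"roll": 0.01,"grip": 85},
  {"xyz": [-5.5,36,0],"roll": 0,"grip": 85},
  {"xyz": [-5.5,36,0],"roll": 0,"grip": 85},
  {"xyz": [0,0,0],"roll": 0,"grip": 85},
  {"xyz": [0,0,0],"roll": 0,"grip": 85},
])

```text
time_s: 19.92
position: [0.5184, -0.2895, 0.198]
tcp_rot: [[0.999, 0.037, -0.001], [0.037, -0.999, 0.001], [-0.001, -0.001, -1.0]]
force: [0.3, -0.1, -0.4]
opening: 0.852
grasp_force: 0.0
```

Emit:
move_arm([
  {"xyz": [0,0,0],"roll": 0,"grip": 85},
  {"xyz": [0,0,0],"roll": 0,"grip": 85},
])

```text
time_s: 20.08
position: [0.5189, -0.2859, 0.1981]
tcp_rot: [[0.999, 0.042, -0.001], [0.042, -0.999, 0.002], [-0.001, -0.002, -1.0]]
force: [-0.1, -0.2, 0.2]
opening: 0.851
grasp_force: 0.0
```

```bash
python3 - <<'E'
from h import *
im,W,T=snap("wrist","pics/w5.png");np.save("w5.npy",W)
x,y,z=W[...,0],W[...,1],W[...,2]
c=rect(W,(z>.1)&(z<.112)&(x<.56)&(x>.5)&(abs(abs(y+.2895)-.0235)<.003)&(x<.545),"plate")
rect(W,(z>.104)&(z<.115)&(x>.55)&(x<.65)&(y<-.2),"block")
R=np.array(bot.read_state()["tcp_rot"])
print(bot.read_state()["position"],np.degrees(np.arctan2(R[1,0],R[0,0])),tool([*c,.062]))
E
```

```text
plate 87 [ 535.  -289.2] [ 6.5 49.5] 1.7 0.1056
block 8520 [ 591.8 -287.9] [83.3 80.2] 1.4 0.1103
[ 0.51914041 -0.28581616  0.19830845] 2.4389264494266034 [ 15.8   4.2 136.3]
```

View pics/w5.png

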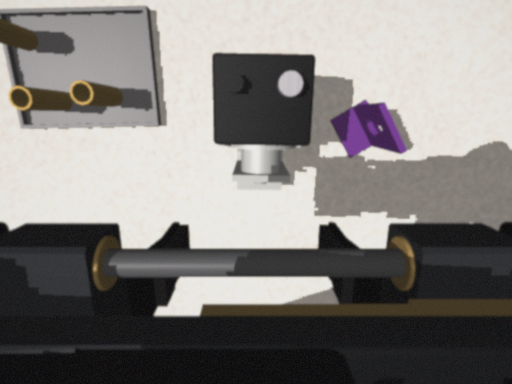

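The view shows the plate on the boss at (262,175), with the purple plate at (375,130) clear of the fingers. Now I descend over the plate.

Emit:
move_arm([
  {"xyz": [8,2,0],"roll": 0.008,"grip": 85},
  {"xyz": [7.5,2,0],"roll": 0,"grip": 85},
  {"xyz": [0,0,20],"roll": 0,"grip": 85},
  {"xyz": [0,0,30],"roll": 0,"grip": 85},
  {"xyz": [0,0,30],"roll": 0,"grip": 85},
])

```text
time_s: 20.55
position: [0.5373, -0.2913, 0.119]
tcp_rot: [[0.999, 0.034, 0.004], [0.034, -0.999, -0.003], [0.004, 0.003, -1.0]]
force: [1.0, 0.8, -0.5]
opening: 0.849
grasp_force: 0.0
```

Emit:
move_arm([
  {"xyz": [0,0,25],"roll": 0,"grip": 85},
  {"xyz": [0,0,15],"roll": 0,"grip": 85},
  {"xyz": [0,0,8],"roll": 0,"grip": 85},
  {"xyz": [0,0,5],"roll": 0,"grip": 85},
  {"xyz": [0,0,0],"roll": 0,"grip": 85},
])

```text
time_s: 20.97
position: [0.5354, -0.2907, 0.0649]
tcp_rot: [[0.999, 0.034, -0.0], [0.034, -0.999, 0.0], [-0.0, -0.0, -1.0]]
force: [-0.0, -0.1, -0.6]
opening: 0.851
grasp_force: 0.0
```

Emit:
move_arm([
  {"xyz": [0,0,0],"roll": 0,"grip": 85},
  {"xyz": [0,0,0],"roll": 0,"grip": 85},
])

```text
time_s: 21.13
position: [0.536, -0.2916, 0.0668]
tcp_rot: [[0.999, 0.033, 0.002], [0.033, -0.999, -0.002], [0.002, 0.002, -1.0]]
force: [-0.1, -0.2, 0.3]
opening: 0.848
grasp_force: 0.0
```

Emit:
move_arm([
  {"xyz": [-1,-2,2],"roll": 0,"grip": 65},
  {"xyz": [0,0,0],"roll": 0,"grip": 40},
  {"xyz": [0,0,0],"roll": 0,"grip": 40},
  {"xyz": [0,0,0],"roll": 0,"grip": 40},
  {"xyz": [0,0,0],"roll": 0,"grip": 40},
])

```text
time_s: 21.55
position: [0.5341, -0.2896, 0.0639]
tcp_rot: [[0.999, 0.033, 0.001], [0.033, -0.999, -0.001], [0.001, 0.001, -1.0]]
force: [-0.3, -0.6, -0.3]
opening: 0.569
grasp_force: 30.0
```

Emit:
move_arm([
  {"xyz": [0,0,0],"roll": 0,"grip": 40},
  {"xyz": [0,0,0],"roll": 0,"grip": 40},
  {"xyz": [0,0,0],"roll": 0,"grip": 40},
])

```text
time_s: 21.8
position: [0.5342, -0.2897, 0.0639]
tcp_rot: [[0.999, 0.033, 0.001], [0.033, -0.999, -0.001], [0.001, 0.001, -1.0]]
force: [0.6, -1.8, 1.4]
opening: 0.574
grasp_force: 30.0
```

Emit:
move_arm([
  {"xyz": [0,0,-5],"roll": 0,"grip": 40},
  {"xyz": [0,0,-6],"roll": 0,"grip": 40},
  {"xyz": [0,0,-6],"roll": 0,"grip": 40},
  {"xyz": [0,0,-5],"roll": 0,"grip": 40},
  {"xyz": [0,0,0],"roll": 0,"grip": 40},
])

```text
time_s: 22.22
position: [0.5336, -0.2884, 0.0867]
tcp_rot: [[0.999, 0.033, -0.0], [0.033, -0.999, 0.001], [-0.0, -0.001, -1.0]]
force: [-0.4, 0.6, -1.1]
opening: 0.573
grasp_force: 30.0
```

Emit:
move_arm([
  {"xyz": [0,0,0],"roll": 0,"grip": 40},
  {"xyz": [0,0,0],"roll": 0,"grip": 40},
  {"xyz": [0,0,0],"roll": 0,"grip": 40},
])

```text
time_s: 22.47
position: [0.5337, -0.2886, 0.0854]
tcp_rot: [[0.999, 0.033, -0.001], [0.033, -0.999, 0.001], [-0.0, -0.001, -1.0]]
force: [0.0, -0.1, -0.8]
opening: 0.572
grasp_force: 30.0
```

```bash
python3 - <<'E'
from h import *
print(bot.read_state()["position"],bot.read_state()["force"])
im,W,T=snap("wrist")
x,y,z=W[...,0],W[...,1],W[...,2]
c=rect(W,(z>.115)&(z<.14)&(x<.56)&(x>.5)&(abs(y+.2895)<.022),"plate")
im,W,T=snap("side","pics/s2.png")
cv2.imwrite("pics/s2c.png",cv2.resize(im[85:175,230:340,::-1],(660,540),interpolation=2))
E
```

```text
[ 0.53365859 -0.28861586  0.08541281] [ 0.00452207 -0.12572276 -0.75989833]
plate 299 [ 531.9 -289.9] [ 5.6 44.1] 7.2 0.1273
```

View pics/s2c.png

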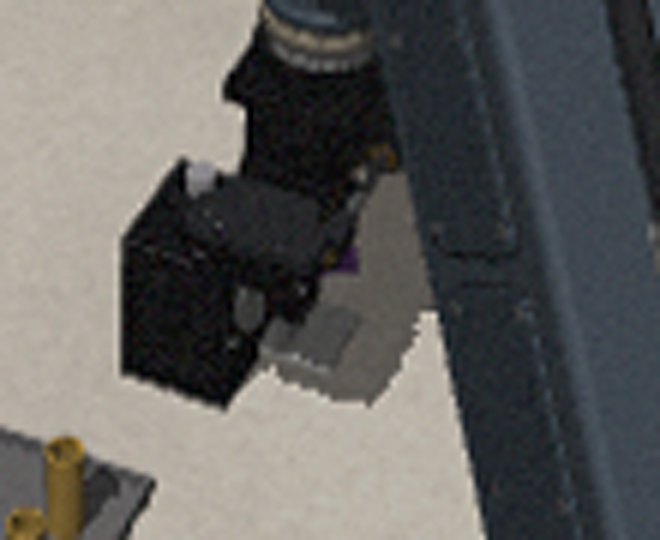

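The plate top is at 127 mm, so it is lifted about 22 mm, inside the 18–27 mm window. Its foot shows at (315,335) in the crop. Now I pull it off.

Emit:
move_arm([
  {"xyz": [-3,0,0],"roll": 0,"grip": 40},
  {"xyz": [-5,0,0],"roll": 0,"grip": 40},
  {"xyz": [-6,0,0],"roll": 0,"grip": 40},
  {"xyz": [-6,0,0],"roll": 0,"grip": 40},
])

```text
time_s: 22.9
position: [0.5132, -0.2897, 0.0854]
tcp_rot: [[0.999, 0.033, -0.0], [0.033, -0.999, 0.0], [-0.0, -0.0, -1.0]]
force: [0.5, 0.0, -1.2]
opening: 0.571
grasp_force: 30.0
```

Emit:
move_arm([
  {"xyz": [-8,0,0],"roll": 0,"grip": 40},
  {"xyz": [-10,0,0],"roll": 0,"grip": 40},
  {"xyz": [-10,0,0],"roll": 0,"grip": 40},
  {"xyz": [0,0,-20],"roll": 0,"grip": 40},
  {"xyz": [0,0,-20],"roll": 0,"grip": 40},
])

```text
time_s: 23.32
position: [0.4832, -0.2897, 0.1247]
tcp_rot: [[0.999, 0.032, -0.004], [0.032, -0.999, 0.003], [-0.004, -0.003, -1.0]]
force: [0.8, -0.3, -1.0]
opening: 0.567
grasp_force: 30.0
```

```bash
python3 - <<'E'
from h import *
im,W,T=snap("wrist","pics/w6.png")
s=bot.read_state();print(s["position"],s["force"],s["opening"])
a=np.radians(-3.6);p=np.array((.6395,.090))+np.array([[np.cos(a),-np.sin(a)],[np.sin(a),np.cos(a)]])@np.array((8,-33))/1000
print(p,tool([*p,.17]))
E
```

```text
[ 0.48614901 -0.29189419  0.1292751 ] [0.59945252 0.32649554 1.06197475] 0.5679706817752991
[0.64541213 0.05656279] [ 170.5 -343.   -41.3]
```

View pics/w6.png

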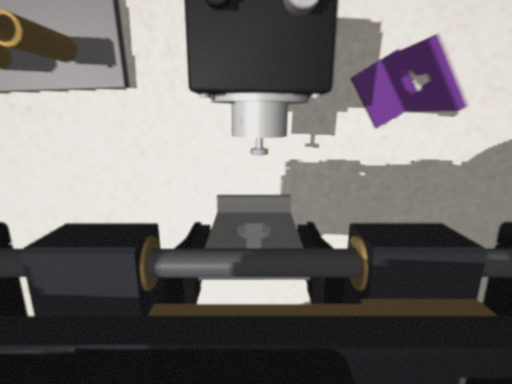

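The plate is off the stud: the free stud shows at (259,150) and the plate is in the gripper at (255,220). Now I carry it to the guide tray.

Emit:
move_arm([
  {"xyz": [0,0,-20],"roll": 0,"grip": 40},
  {"xyz": [0,0,-20],"roll": 0,"grip": 40},
  {"xyz": [10,-20,0],"roll": 0,"grip": 40},
  {"xyz": [16,-32,0],"roll": 0,"grip": 40},
  {"xyz": [16,-32,0],"roll": 0,"grip": 40},
])

```text
time_s: 23.78
position: [0.5248, -0.2056, 0.1658]
tcp_rot: [[1.0, 0.029, 0.001], [0.029, -1.0, -0.001], [0.001, 0.001, -1.0]]
force: [0.3, 0.6, -1.8]
opening: 0.571
grasp_force: 30.0
```

Emit:
move_arm([
  {"xyz": [16,-32,0],"roll": 0,"grip": 40},
  {"xyz": [16,-32,0],"roll": 0,"grip": 40},
  {"xyz": [16,-32,0],"roll": 0,"grip": 40},
  {"xyz": [16,-32,0],"roll": 0,"grip": 40},
  {"xyz": [16,-32,0],"roll": 0,"grip": 40},
])

```text
time_s: 24.2
position: [0.5995, -0.0414, 0.1651]
tcp_rot: [[0.999, 0.032, -0.001], [0.032, -0.999, 0.0], [-0.001, -0.0, -1.0]]
force: [0.1, -0.6, -1.3]
opening: 0.573
grasp_force: 30.0
```

Emit:
move_arm([
  {"xyz": [16,-32,0],"roll": 0,"grip": 40},
  {"xyz": [16,-32,0],"roll": 0,"grip": 40},
  {"xyz": [16,-32,0],"roll": 0,"grip": 40},
  {"xyz": [0,0,0],"roll": 0.05,"grip": 40},
  {"xyz": [0,0,0],"roll": 0.046,"grip": 40},
])

```text
time_s: 24.62
position: [0.6446, 0.057, 0.1648]
tcp_rot: [[0.998, -0.062, -0.0], [-0.062, -0.998, 0.0], [-0.0, -0.0, -1.0]]
force: [-1.3, -0.1, -1.6]
opening: 0.574
grasp_force: 30.0
```

Emit:
move_arm([
  {"xyz": [0,0,0],"roll": 0,"grip": 40},
  {"xyz": [0,0,0],"roll": 0,"grip": 40},
  {"xyz": [0,0,0],"roll": 0,"grip": 40},
])

```text
time_s: 24.87
position: [0.6442, 0.0541, 0.1652]
tcp_rot: [[0.998, -0.063, -0.001], [-0.063, -0.998, 0.0], [-0.001, -0.0, -1.0]]
force: [-0.3, -0.7, -2.3]
opening: 0.565
grasp_force: 30.0
```

```bash
python3 - <<'E'
from h import *
im,W,T=snap("wrist","pics/w7.png")
x,y,z=W[...,0],W[...,1],W[...,2]
s=bot.read_state();print(s["position"],s["opening"])
rect(W,(z>.08)&(z<.09)&(x<.69)&(x>.58)&(y>.09)&(y<.18),"sample top")
rect(W,(z>.195)&(z<.23)&(x<.68)&(x>.62)&(abs(y-.056)<.023),"held plate top")
a=np.radians(-3.6)
for c in((.6395,.090),):
  M=np.array([[np.cos(a),-np.sin(a)],[np.sin(a),np.cos(a)]]);print("expected sample",np.array(c)+M@np.array((0,44))/1000)
  p=np.array(c)+M@np.array((8,-35))/1000;print(p,tool([*p,.0435]))
E
```

```text
[0.64429914 0.05399566 0.16538613] 0.5699160201524831
sample top 455 [640.2 137.8] [ 6.9 50.4] 87.0 0.0843
held plate top 310 [642.4  55.9] [45.9  2.7] 86.2 0.2071
expected sample [0.64226278 0.13391318]
[0.64528655 0.05456674] [  1.   -0.6 121.9]
```

View pics/w7.png

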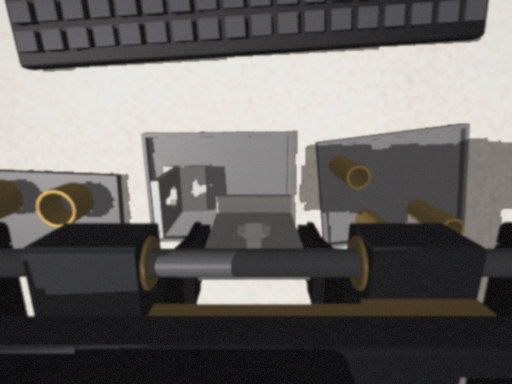

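The plate hangs over the free half of the guide tray at (250,215). The sample plate is at (170,205).

Emit:
move_arm([
  {"xyz": [0,-3,20],"roll": 0,"grip": 40},
  {"xyz": [0,0,30],"roll": 0,"grip": 40},
  {"xyz": [0,0,30],"roll": 0,"grip": 40},
  {"xyz": [0,0,20],"roll": 0,"grip": 40},
  {"xyz": [0,0,10],"roll": 0,"grip": 40},
])

```text
time_s: 25.33
position: [0.6426, 0.0571, 0.0525]
tcp_rot: [[0.998, -0.064, -0.005], [-0.064, -0.998, 0.0], [-0.005, -0.0, -1.0]]
force: [-0.0, 0.7, -1.5]
opening: 0.571
grasp_force: 30.0
```

Emit:
move_arm([
  {"xyz": [0,0,3],"roll": 0,"grip": 40},
  {"xyz": [0,0,0],"roll": 0,"grip": 40},
  {"xyz": [0,0,0],"roll": 0,"grip": 40},
  {"xyz": [0,0,0],"roll": 0,"grip": 40},
])

```text
time_s: 25.67
position: [0.6463, 0.0575, 0.0543]
tcp_rot: [[0.998, -0.063, 0.004], [-0.063, -0.998, -0.0], [0.004, 0.0, -1.0]]
force: [-0.1, -0.6, -1.4]
opening: 0.569
grasp_force: 30.0
```

Emit:
move_arm([
  {"xyz": [0,0,5],"roll": 0,"grip": 40},
  {"xyz": [0,0,4],"roll": 0,"grip": 40},
  {"xyz": [0,0,0],"roll": 0,"grip": 40},
  {"xyz": [0,0,0],"roll": 0,"grip": 40},
  {"xyz": [0,0,0],"roll": 0,"grip": 40},
])

```text
time_s: 26.08
position: [0.6449, 0.0578, 0.0436]
tcp_rot: [[0.998, -0.063, -0.0], [-0.063, -0.998, 0.0], [-0.0, -0.0, -1.0]]
force: [0.2, -0.3, -1.8]
opening: 0.567
grasp_force: 30.0
```

Emit:
move_arm([
  {"xyz": [0,0,2],"roll": 0,"grip": 40},
  {"xyz": [0,0,0],"roll": 0,"grip": 40},
  {"xyz": [0,0,0],"roll": 0,"grip": 40},
  {"xyz": [0,0,0],"roll": 0,"grip": 40},
])

```text
time_s: 26.42
position: [0.6456, 0.0578, 0.0429]
tcp_rot: [[0.998, -0.063, 0.002], [-0.063, -0.998, -0.0], [0.002, 0.0, -1.0]]
force: [-0.9, 0.0, 6.4]
opening: 0.569
grasp_force: 30.0
```

Emit:
move_arm([
  {"xyz": [0,0,0],"roll": 0,"grip": 78},
  {"xyz": [0,0,0],"roll": 0,"grip": 78},
  {"xyz": [0,0,0],"roll": 0,"grip": 78},
  {"xyz": [0,0,0],"roll": 0,"grip": 78},
  {"xyz": [0,0,-15],"roll": 0,"grip": 78},
])

```text
time_s: 26.83
position: [0.6424, 0.0578, 0.0537]
tcp_rot: [[0.998, -0.063, -0.006], [-0.063, -0.998, 0.0], [-0.006, -0.0, -1.0]]
force: [0.0, -0.0, -0.3]
opening: 0.766
grasp_force: 0.0
```

Emit:
move_arm([
  {"xyz": [0,0,-30],"roll": 0,"grip": 78},
  {"xyz": [0,0,-35],"roll": 0,"grip": 78},
  {"xyz": [0,0,-35],"roll": 0,"grip": 78},
  {"xyz": [0,0,-35],"roll": 0,"grip": 78},
  {"xyz": [0,0,-35],"roll": 0,"grip": 78},
])

```text
time_s: 27.25
position: [0.6444, 0.0578, 0.2279]
tcp_rot: [[0.998, -0.063, -0.001], [-0.063, -0.998, 0.0], [-0.001, -0.0, -1.0]]
force: [1.0, 0.5, 0.7]
opening: 0.78
grasp_force: 0.0
```

Emit:
move_arm([
  {"xyz": [-38,0,0],"roll": 0,"grip": 78},
  {"xyz": [-38,0,0],"roll": 0,"grip": 78},
  {"xyz": [-38,0,0],"roll": 0,"grip": 78},
  {"xyz": [-38,0,0],"roll": 0,"grip": 78},
  {"xyz": [0,0,0],"roll": 0,"grip": 78},
])

```text
time_s: 27.67
position: [0.481, 0.0689, 0.2245]
tcp_rot: [[0.998, -0.062, -0.016], [-0.062, -0.998, 0.001], [-0.016, -0.0, -1.0]]
force: [-1.6, 0.3, -0.2]
opening: 0.781
grasp_force: 0.0
```

Emit:
move_arm([
  {"xyz": [0,0,0],"roll": 0,"grip": 78},
  {"xyz": [0,0,0],"roll": 0,"grip": 78},
  {"xyz": [0,0,0],"roll": 0,"grip": 78},
])

```text
time_s: 27.92
position: [0.4952, 0.0671, 0.227]
tcp_rot: [[0.998, -0.063, 0.003], [-0.063, -0.998, -0.0], [0.003, 0.0, -1.0]]
force: [-1.0, -0.3, 1.0]
opening: 0.779
grasp_force: 0.0
```

```bash
python3 - <<'E'
from h import *
im,W,T=snap("scene","pics/s3.png")
cv2.imwrite("pics/s3c.png",cv2.resize(im[90:350,120:340,::-1],(508,600),interpolation=2))
im,W,T=snap("wrist")
x,y,z=W[...,0],W[...,1],W[...,2]
print(bot.read_state()["position"])
rect(W,(z>.078)&(z<.09)&(x<.69)&(x>.58)&(y>.02)&(y<.1),"guide top")
rect(W,(z>.034)&(z<.045)&(x<.605)&(x>.53)&(y>.21)&(y<.3),"ring2")
E
```

```text
[0.49495995 0.06708692 0.22668971]
guide top 498 [646.9  59.6] [49.6  6.2] 86.6 0.0843
ring2 509 [577.7 257.4] [39.  38.9] 62.0 0.0398
```

View pics/s3c.png

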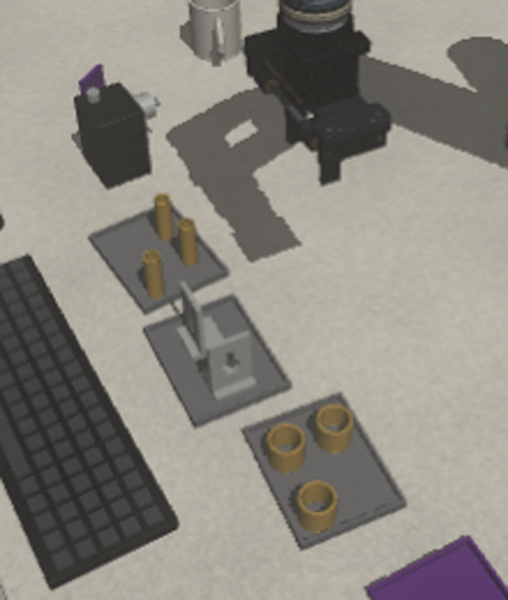

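The picture shows three tubes (about 155–190, 245), two guide plates (195,320 and 230,360) and three rings (285–335, 430–505), all upright in the right trays. The guide plate top is at 84 mm and ring 2's at 40 mm, both right for the tray floor, and the mug and purple look-alikes are in place.

```bash
python3 -c "
from rig import bot
print(bot.hand_in())"
```

```text
the job is handed in; nothing more can be done
None
```

Both tubes, both rings and the guide plate stand upright in their own trays; the mug and the purple look-alikes were left alone, and the job was handed in at about 28 s of the 122 s allowed.

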